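Fetch the cartridge from the sloping well with the sprung tongs

TASK

Take the sprung tongs out of their grey holder, reach down the sloping aluminium well with them, squeeze them shut on the neck of the cartridge and draw it out. Stand the cartridge upright on the floor of the long shallow tray, then put the tongs back upright in their holder, tips down and fully home. Touch the cartridge only with the tongs, and leave the small jar, the beaker and the capped tube on the right undisturbed.

Things in the scene. Friction and masses are not known exactly. Their poses are not given: they have to be found in the camera images.
- well: Fixed sloping well: rectangular aluminium sleeve with a blue rim on a grey foot plate 150 x 100 x 10 mm. Origin: centre of the plate's underside, z up. The sleeve leans 30 degrees towards this -x: its axis runs from its floor's centre, (+45, 0, +30) mm, along (-0.5, 0, 0.866) for 125 mm to the mouth. Inside 28 mm across and 52 mm along y (only 28 mm in the lowest 45 mm); walls 6 mm.
- well_mouth (a point): Centre of the well's open mouth (138 mm above the worktop); axes as well.
- cartridge_center (a point): Middle (half-way up the axis) of the loose 80 mm cartridge, about 60 g; own z points from foot to head. From the foot: steel body d 22 mm, 54 mm long, blue band; dark neck d 14 mm up to 74 mm; blue head d 20 mm. It starts on the well's floor leaning on the lower wall: parallel to the well's axis, 3 mm off it on the low side, its head 45 mm below the mouth.
- cartridge_neck (a point): Middle of the cartridge's neck, 64 mm above its foot and 24 mm above its centre: where the tongs should grip.
- holder: Fixed grey tongs holder: foot plate 64 x 100 x 10 mm with an upright rectangular well, inside 24 mm (body x) by 62 mm (body y), floor 10 mm above the worktop, mouth at 75 mm with a flared lip up to 84 mm. Origin: centre of the underside, z up.
- tongs_grip (a point): Centre between the blue handle pads of the loose steel tongs (160 mm long, 130 g), 125 mm above the tips, 35 mm below the top; own z runs from tips to top, own y is the line along which the arms close. Flat ribbed pads 46 mm tall, 20 mm wide, 64 mm apart over their outer faces when open. At the start the tongs stand tips down on the holder's floor, own y along the holder's y.
- tongs_tip (a point): Point between the rubber tip pads (10 mm tall, 14 mm wide, 34 mm apart when open), 5 mm above the tips and 120 mm below tongs_grip; axes as tongs_grip. Below 94 mm from the tips the blades are 14 mm wide and 44 mm over their outer faces when open.
- tong_left (a joint): How far the left (+y) arm is squeezed, m: 0 open, 0.010 on the neck, 0.012 at the stop. The arms stay parallel and move equally, handles and tips alike: with the neck gripped, the handles measure 44 mm outside. A spring opens each arm with 7 N when open, 12 N on the neck: squeezed lightly, to 58 to 60 mm outside, the tongs can be carried with their tips open.
- tong_right (a joint): The same for the right (-y) arm.
- tray_mid (a point): Long shallow light-coloured tray, fixed, 55 x 150 x 14 mm outside, long along its own y; floor and walls 2 mm thick. Point: centre of its underside, on the worktop (its inner floor is 2 mm above); z up.
- small_beaker: Bystander: clear beaker, 52 mm in diameter and 70 mm tall, at the right; origin at its foot.
- sample_tube: Bystander: lying white tube with a blue cap, 106 mm long and 34 mm thick, at the right; origin underneath.
- small_jar: Bystander: small jar with a black cap, 42 mm in diameter and 57 mm tall, at the right; origin at its foot.

How it is judged:
By the outcome, as a careful person would: the job done as asked, in the order asked, and still so for the second after the job is handed in, with the robot touching nothing.
It also fails if it takes over 72 s, if anything falls off the work surface, if the arm or the gripper's body presses on something with over 40 N, if the wrist force passes 120 N, or if a joint passes its speed limit or range.

ROBOT

A 6-joint arm with a two-finger parallel gripper is mounted at the origin on a cart in front of the work surface, level with it; the furniture and walls round the work are solid. World frame = base frame: x ahead of the robot, y to its left, z up, the work surface at z = 0. Lengths are in m, angles in rad, forces in N, time in s.
With the tool pointing down it reaches from about 0.3 to 0.875 m from the base axis. Payload 6.4 kg.
Tool frame: the origin (TCP) lies midway between the tips of the shut fingers; the grasp point (between the pads) lies 19 mm behind it (robot.hold_point_z is the distance from the TCP to the grasp point, in m); z points along the fingers, y is the direction in which the jaws open and shut (so a half turn about z gives the same grasp; the last joint's range is limited). The gripper opens to 88 mm and grips with 3 to 60 N. Pads are 18 mm wide; open, the fingers measure 123 mm over their backs; the gripper's body (75 mm by 187 mm) begins 45 mm behind the grasp point.
Start: joints at [-1.308, 0.181, 1.607, -0, 1.354, -0.206], TCP at [0.26, -0.513, 0.239] pointing down, gripper open.
Joint ranges: [-2.99, 2.99], [-0.89, 2.07], [0.3, 2.58], [-1.14, 4.28], [0, 2.63], [-3.12, 3.12]. Speed limits (rad/s): [2.57, 2.57, 3.01, 3.14, 3.14, 3.14].

INTERFACE

Orientations are given as a rotation vector (axis times angle).
In Python, from bench import robot gives the robot as it stands.
- The arm moves only by the tool play_rows, never from a script. Its argument "steps" is text: rows parted by semicolons, each of 7 numbers parted by spaces: the shift along the tool's x, y, z in mm, then the turn, a rotation vector about the tool's x, y, z in degrees, then the finger opening in mm, from 0 to 88.1. In form: x y z rx ry rz gripper; .... A call has 1 to 20 rows; each row is the pose to reach, as a shift and turn from the pose commanded when the call began, along the tool's axes at that moment; what a row does not reach only later rows make up. A row lasts 1/10 s, in which the tool goes at most 50 mm and 8.59 degrees, less where a joint would pass 70% of its speed; a pose out of reach is approached as far as the arm can. A call with a gripper value outside its range is refused whole. The fingers move at their own pace and stop on an object; the grip force is fixed at half the most. Time passes only in rows, so rows that repeat a pose let the fingers close. It gives the time, the measured TCP pose, the force and the opening at its end, in the units of the state.
- robot.read_state(): the state, without advancing time (a new reading comes with each control period).
- robot.grab_frame(name): name is "scene" or "top" or "wrist"; returns a dict with "image" (480x640x3 uint8, red, green, blue), "range_z" (480x640 float32, m along the optical axis (not along the pixel's ray), 0 where there is no reading), "intrinsics" (3x3 intrinsics, pixels), "distortion" ([k1, k2, p1, p2, k3] as OpenCV has them; the pictures are not rectified), "origin" and "attitude" of the camera in the world; the wrist camera has in their place "hand_eye" (4x4, takes a point from camera to tool coordinates, whose origin is the TCP and whose axes are the flange's). Camera axes: x right, y down, z forward; pixel columns grow to the right and rows downward; lengths in m; the calibration is good to about 2 mm. A picture is of the moment at which its call begins: read the wrist's pose just before it.
- robot.close_job(): hands the job in, once; it reports no verdict.
The state is a dict: "t": time; "joint_pos": joint angles; "joint_velocities": joint speeds; "joint_torque": joint torques, N m; "ee_pos": TCP position; "tcp_rot": TCP orientation; "ft_force": force on the tool from outside, world axes, zero at the start; "torque": the same for the moment, N m; "width": finger opening in m.
Only numpy, scipy, OpenCV 4.12 (cv2) and the standard library are available. Lean on these libraries where they do the work, as an engineer would, in place of code of your own. Each camera call takes 0.05 s, during which the arm holds its last target. There are 200 camera calls.

## Working session

There is one attempt and no reset: what is moved stays moved. The work goes in short steps, Python scripts to look and compute and a tool call to move; the robot and the scene stay as the last step left them, time stands still between calls to the robot, and variables do not carry over. Pictures are saved under pics/ and viewed, about 8 in all and at most 12, crops included, and the job is handed in when it is done.

Besides the shell and the picture viewer there is one more tool, called after "Emit:" in YAML: its name, and indented under it one key for each argument. play_rows: Moves the arm, as the interface text tells. Its arguments: {"type":"object","properties":{"steps":{"type":"string"}},"required":["steps"]}

```bash
mkdir -p pics; ls; python3 - <<'E'
from bench import robot
import cv2, numpy as np
s=robot.read_state(); print(s)
fs={}
for n in ("scene","top"):
    f=robot.grab_frame(n); np.savez(n+".npz",**f)
    print(n,f["intrinsics"],f["distortion"],f["origin"],f["attitude"],(f["range_z"]>0).mean())
    cv2.imwrite(f"pics/{n}0.png",f["image"][:,:,::-1])
E
```

```text
pics
{'t': 0.0, 'joint_pos': array([-1.30828245e+00,  1.81514880e-01,  1.60798808e+00, -1.33472090e-05,
        1.35378313e+00, -2.06296602e-01]), 'joint_velocities': array([-0.00074779,  0.00014604, -0.00109956,  0.00141057,  0.00040196,
        0.00109196]), 'joint_torque': array([-7.12356887e-04, -4.33862758e+01, -3.41855371e+01,  7.02153845e-02,
        3.86883959e-02, -1.21492876e-04]), 'ee_pos': array([ 0.25967443, -0.51243753,  0.23783447]), 'tcp_rot': array([-3.05403126e+00, -7.29291865e-01,  9.51714443e-05]), 'ft_force': array([-0.60163292, -0.44483654, -0.1282435 ]), 'torque': array([-0.01338616,  0.0456475 , -0.01099394]), 'width': 0.08823705278477167}
scene [[592.90670839   0.         324.51631505]
 [  0.         592.90670839 239.32286126]
 [  0.           0.           1.        ]] [0.03786998 0.         0.         0.         0.        ] [ 0.15773797 -1.45815353  0.8213569 ] [-2.0383111   0.29604438 -0.20372708] 0.9961360677083333
top [[470.80170861   0.         315.05747589]
 [  0.         470.80170861 241.08163315]
 [  0.           0.           1.        ]] [-0.08815887  0.          0.          0.          0.        ] [ 0.28845042 -0.13504323  1.40148331] [-2.14839967  2.07436416 -0.22277691] 0.9959407552083334
```

View pics/scene0.png

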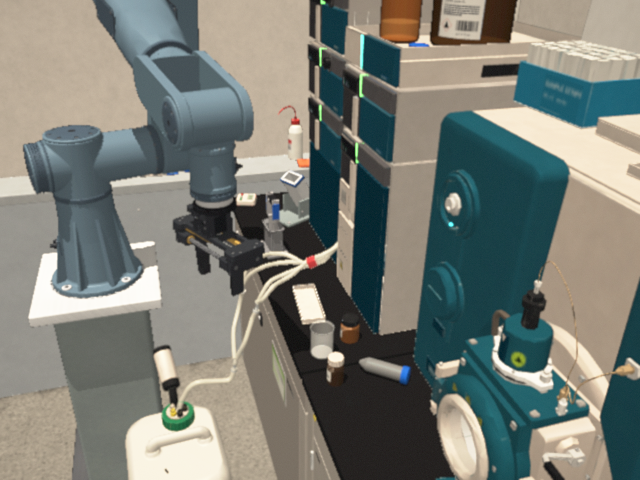

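View pics/top0.png

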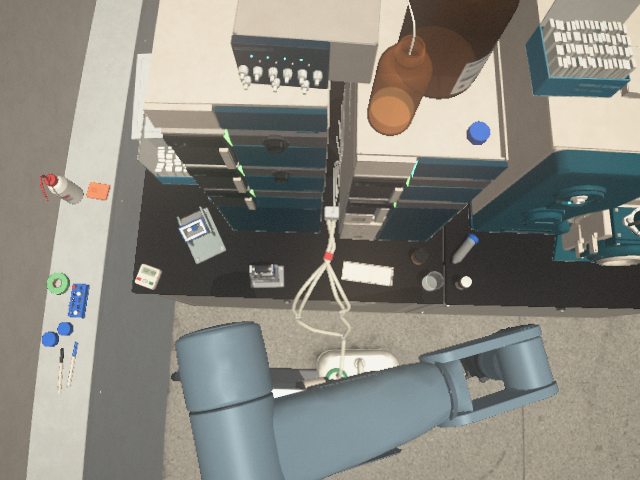

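The scene image shows the worktop receding between the towers, with the tongs at about (275,215). In the top image (up = +x, right = -y), the well with its blue rim is at (195,230), the tongs in the holder at (267,273), the tray at (367,272), the jar, beaker and tube at (420–480,240–285), and hoses at (330,250). Next I'll enlarge the top view and measure.

```bash
cat > h.py <<'E'
import numpy as np, cv2
from scipy.spatial.transform import Rotation as R
def load(n): return dict(np.load(n+".npz"))
def Tcam(f,s=None):
    T=np.eye(4)
    if "origin" in f: T[:3,:3]=R.from_rotvec(f["attitude"]).as_matrix(); T[:3,3]=f["origin"]
    else:
        T[:3,:3]=R.from_rotvec(s["tcp_rot"]).as_matrix(); T[:3,3]=s["ee_pos"]; T=T@f["hand_eye"]
    return T
def cloud(f,s=None):
    "world xyz per pixel from range"
    T=Tcam(f,s); h,w=f["range_z"].shape
    uv=np.stack(np.meshgrid(np.arange(w),np.arange(h)),-1).reshape(-1,1,2).astype(np.float64)
    n=cv2.undistortPoints(uv,f["intrinsics"],f["distortion"]).reshape(h,w,2)
    z=f["range_z"][...,None]
    p=np.concatenate([n*z,z],-1)
    p=p@T[:3,:3].T+T[:3,3]; p[f["range_z"]==0]=np.nan
    return p
def plane_pt(f,uv,z,s=None):
    T=Tcam(f,s); n=cv2.undistortPoints(np.array(uv,float).reshape(-1,1,2),f["intrinsics"],f["distortion"]).reshape(-1,2)
    d=np.c_[n,np.ones(len(n))]@T[:3,:3].T
    return T[:3,3]+d*((z-T[2,3])/d[:,2])[:,None]
E
python3 - <<'E'
from h import *
f=load("top"); p=cloud(f)
im=f["image"][:,:,::-1]
cv2.imwrite("pics/topc.png",cv2.resize(im[190:320,130:500],(800,281),interpolation=cv2.INTER_CUBIC))
# tray
def rep(name,c0,c1,r0,r1,zlo,zhi):
    q=p[r0:r1,c0:c1].reshape(-1,3); q=q[(q[:,2]>zlo)&(q[:,2]<zhi)]
    rect=cv2.minAreaRect((q[:,:2]*1000).astype(np.float32)); print(name,len(q),q.min(0).round(3),q.max(0).round(3),rect)
rep("table",140,320,200,295,-.02,.004)
rep("tray",335,400,255,292,.004,.03)
rep("holder",240,295,252,295,.004,.2)
rep("holderplate",240,295,252,295,.005,.02)
rep("holderlip",240,295,252,295,.07,.095)
rep("tongs top",240,295,252,295,.12,.2)
rep("wellplate",170,230,200,265,.005,.02)
rep("wellrim",170,230,200,265,.11,.2)
b=im[...,0].astype(int)-im[...,2]
m=(b>60); q=p[200:265,170:230][m[200:265,170:230]]; print("blue rim",len(q),q.min(0),q.max(0),q.mean(0))
rep("beaker",420,446,265,295,.01,.2);rep("jar",455,475,270,295,.01,.2);rep("brown",408,428,240,266,.01,.2);rep("tube",448,482,228,266,.008,.2)
# hoses
for r0,c0 in [(210,320),(250,310),(250,330),(275,300),(290,320)]:
    q=p[r0:r0+25,c0:c0+25].reshape(-1,3); q=q[q[:,2]>.03]; print("hose",r0,c0,len(q),q.min(0).round(3) if len(q) else '',q.max(0).round(3) if len(q) else '')
# coarse map of max height over cells
print("maxheight: rows x, cols y")
q=p.reshape(-1,3)
for x in np.arange(.15,.6,.05):
    print(round(x,2),[ (lambda k: int(1000*np.nanmax(k)) if len(k) else -1)(q[(abs(q[:,0]-x)<.025)&(abs(q[:,1]-y)<.025),2]) for y in np.arange(.35,-.6,-.05)])
E
```

```text
table 10002 [ 0.408 -0.149 -0.02 ] [0.705 0.42  0.004] ((561.1092529296875, 136.17103576660156), (295.0057678222656, 560.8239135742188), 1.8572099208831787)
tray 512 [ 0.434 -0.387  0.004] [ 0.551 -0.194  0.028] ((492.0152893066406, -291.3748779296875), (110.93433380126953, 194.49851989746094), 2.065333604812622)
holder 894 [ 0.418 -0.072  0.004] [0.548 0.092 0.174] ((482.5400695800781, 9.405326843261719), (126.91537475585938, 162.60964965820312), 1.9753705263137817)
holderplate 382 [ 0.418 -0.071  0.005] [0.548 0.092 0.02 ] ((481.236328125, 10.803146362304688), (127.7610855102539, 157.81825256347656), 3.8504562377929688)
holderlip 180 [ 0.447 -0.034  0.07 ] [0.496 0.049 0.092] ((470.3116455078125, 7.816280364990234), (46.32523727416992, 82.74595642089844), 3.7117276191711426)
tongs top 189 [ 0.458 -0.025  0.12 ] [0.482 0.039 0.174] ((470.3419189453125, 7.114500045776367), (22.007333755493164, 63.88209533691406), 2.5804388523101807)
wellplate 910 [0.5   0.126 0.005] [0.703 0.308 0.018] ((601.5827026367188, 219.2626953125), (201.6163787841797, 180.1127166748047), 2.2756130695343018)
w
[... 1332 characters left out ...]
-1, -1, -1, -1, -1, -1, 780, 806, 806, 785, 750, 728, 704, 681, 655, 630, 619, 609, 599]
0.25 [-1, -1, -1, -1, -1, 630, 794, 807, 805, 773, 703, 703, 690, 670, 649, 629, 576, 595, 594]
0.3 [-743, -1, -1, -1, -1, -739, 796, 806, 803, -140, -141, -155, -126, -735, 626, 623, 615, 604, 589]
0.35 [-735, -734, -734, -741, -739, -733, -734, -734, -8, -5, -137, -6, -57, -737, -737, -736, -734, 577, 571]
0.4 [21, 8, 5, 9, 7, 5, 6, 8, 22, 55, 5, 38, 31, 5, 7, 8, 10, 8, 6]
0.45 [22, 7, 7, 10, 8, 10, 171, 174, 86, 70, 73, 43, 18, 18, 18, 8, 74, 72, 70]
0.5 [22, 8, 15, 16, 9, 8, 169, 172, 85, 8, 68, 67, 19, 19, 17, 7, 77, 73, 70]
0.55 [7, 7, 150, 133, 125, 9, 9, 10, 8, 10, 88, 87, 9, 7, 9, 62, 62, 9, 38]
```

View pics/topc.png

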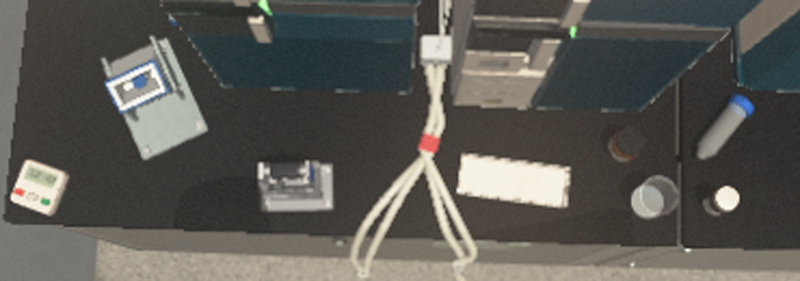

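The enlarged crop shows the well's mouth at (138,87), with its plate extending down and right to (200,130) towards the robot. So the well leans towards the robot and its +x points up and left in the image. The holder with the tongs is at (295,185). I'll fetch the wrist hand-eye and work out a viewing pose.

```bash
cat >> h.py <<'E'
def pose(s):
    T=np.eye(4); T[:3,:3]=R.from_rotvec(s["tcp_rot"]).as_matrix(); T[:3,3]=s["ee_pos"]; return T
def Rt(yaw,tilt=0):
    "tool x along world yaw (deg), z down, then tilted so z points also towards +tool-x"
    return (R.from_euler("z",yaw,degrees=True)*R.from_rotvec([np.pi,0,0])*R.from_euler("y",tilt,degrees=True)).as_matrix()
def step(s,p,Rm):
    T=pose(s); d=T[:3,:3].T@(np.array(p)-T[:3,3])*1000; r=np.degrees(R.from_matrix(T[:3,:3].T@Rm).as_rotvec())
    print("STEP",d.round(1),r.round(2))
E
python3 - <<'E'
from h import *
from bench import robot
s=robot.read_state(); f=robot.grab_frame("wrist"); print(f["hand_eye"].round(3), f["intrinsics"][0],f["distortion"])
print(Rt(0,30)[:,2])
step(s,[.40,.03,.42],Rt(0,0))
E
```

```text
[[-0.001 -0.948 -0.319  0.083]
 [ 1.    -0.001 -0.     0.   ]
 [ 0.    -0.319  0.948 -0.147]
 [ 0.     0.     0.     1.   ]] [335.90100642   0.         317.57568813] [-0.00652548  0.          0.          0.          0.        ]
[ 5.00000000e-01 -1.06057524e-16 -8.66025404e-01]
STEP [ 370.3 -420.8 -181.3] [-0.09  0.   26.86]
```

Emit:
play_rows:
  steps: "0 0 -120 0 0 0 88;370 -421 -181 0 0 -60 88;370 -421 -181 0 0 -60 88;370 -421 -181 0 0 -60 88;370 -421 -181 0 0 -60 88;370 -421 -181 0 0 -60 88;370 -421 -181 0 0 -60 88;370 -421 -181 0 0 -153 88;370 -421 -181 0 0 -153 88;370 -421 -181 0 0 -153 88;370 -421 -181 0 0 -153 88;370 -421 -181 0 0 -153 88;370 -421 -181 0 0 -153 88;370 -421 -181 0 0 -153 88;370 -421 -181 0 0 -153 88;370 -421 -181 0 0 -153 88;370 -421 -181 0 0 -153 88;370 -421 -181 0 0 -153 88;370 -421 -181 0 0 -153 88;370 -421 -181 0 0 -153 88"

```text
t: 2.15
ee_pos: [0.3995, 0.0298, 0.4195]
tcp_rot: [-0.002, -3.141, -0.0]
ft_force: [-0.4, -0.2, 0.6]
width: 0.0878
```

```bash
cat >> h.py <<'E'
def snap(name):
    from bench import robot
    s=robot.read_state(); f=robot.grab_frame("wrist")
    np.savez(name+".npz",**f,tcp_rot=s["tcp_rot"],ee_pos=s["ee_pos"]); cv2.imwrite(f"pics/{name}.png",f["image"][:,:,::-1])
    print(s["t"],s["ee_pos"].round(4),s["tcp_rot"].round(4),s["joint_pos"].round(2),s["ft_force"].round(1),s["width"].round(4))
    return s,f
E
python3 -c "
from h import *
snap('w1')"
```

```text
Traceback (most recent call last):
  File "h.py", line 35, in snap
    print(s["t"],s["ee_pos"].round(4),s["tcp_rot"].round(4),s["joint_pos"].round(2),s["ft_force"].round(1),s["width"].round(4))
                                                                                                           ^^^^^^^^^^^^^^^^
AttributeError: 'float' object has no attribute 'round'
```

View pics/w1.png

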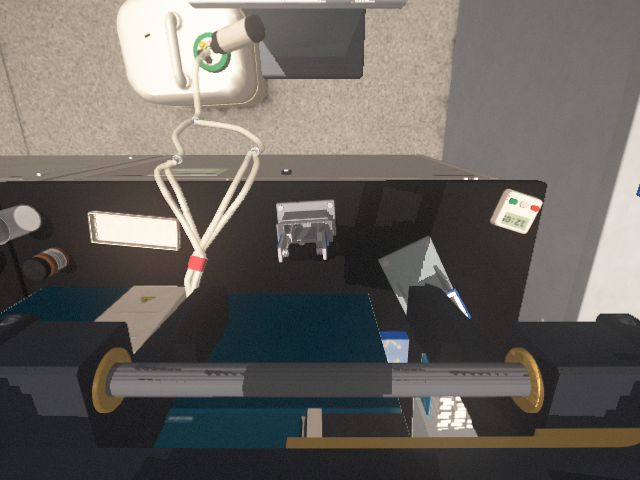

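The wrist view shows the holder with the tongs at (305,228), the tray at (135,232), the well's plate at (415,265) with its blue rim edge at (458,303), and the hoses at (200,220). I'll measure the tongs, holder and tray from range.

```bash
sed -i 's/s\["width"\].round(4)/round(s["width"],4)/' h.py
python3 - <<'E'
from h import *
f=load("w1"); s=f; p=cloud(f,s)
def rep(name,c0,c1,r0,r1,zlo,zhi):
    q=p[r0:r1,c0:c1].reshape(-1,3); q=q[(q[:,2]>zlo)&(q[:,2]<zhi)]
    if len(q)<5: print(name,len(q)); return
    (c,sz,a)=cv2.minAreaRect((q[:,:2]*1000).astype(np.float32)); print(name,len(q),np.round(c,1),np.round(sz,1),round(a,1),"z",q[:,2].mean().round(4), "mean",q.mean(0).round(4), q.min(0).round(3),q.max(0).round(3))
print("table z",[np.nanmedian(p[a:a+20,b:b+20,2]).round(4) for a,b in ((200,350),(260,320),(265,240),(200,450))])
rep("plate",270,345,190,270,.006,.016)
for z in (.07,.078,.083,.1,.12,.14,.155,.163): rep("h%.3f"%z,270,345,190,270,z,z+.008)
rep("tongs>.1",270,345,190,270,.1,.2)
rep("tray",80,190,205,255,.008,.02)
rep("trayfloor",95,175,218,245,-.003,.008)
rep("wellplate",370,480,230,330,.006,.016)
for z in (.1,.12,.13,.14): rep("well%.2f"%z,370,480,230,330,z,z+.01)
E
```

```text
table z [np.float64(0.0007), np.float64(0.0006), np.float64(0.0006), np.float64(0.0006)]
plate 889 [471.1   9.1] [ 62.3 100.6] 1.4 z 0.0107 mean [0.458  0.0131 0.0107] [ 0.439 -0.042  0.006] [0.501 0.06  0.016]
h0.070 239 [473.8   9.3] [33.2 70.9] 3.5 z 0.0756 mean [0.4735 0.0106 0.0756] [ 0.456 -0.026  0.07 ] [0.491 0.044 0.078]
h0.078 457 [472.8   9.4] [45.9 84.1] 4.2 z 0.0819 mean [0.4669 0.0126 0.0819] [ 0.448 -0.033  0.078] [0.498 0.051 0.086]
h0.083 182 [472.7   9.3] [45.5 83.9] 3.5 z 0.0843 mean [0.4636 0.0111 0.0843] [ 0.448 -0.033  0.083] [0.497 0.051 0.09 ]
h0.100 109 [471.6   9.1] [16.3 60.7] 4.8 z 0.1045 mean [0.4721 0.0075 0.1045] [ 0.461 -0.022  0.1  ] [0.48  0.039 0.108]
h0.120 23 [471.5   8.9] [16.8 62.9] 3.9 z 0.1238 mean [ 0.4675 -0.0016  0.1238] [ 0.461 -0.023  0.12 ] [0.482 0.04  0.127]
h0.140 24 [467.6   9. ] [ 9.7 63.8] 3.4 z 0.1439 mean [0.4654 0.0025 0.1439] [ 0.461 -0.023  0.14 ] [0.474 0.041 0.148]
h0.155 106 [470.7   9.3] [21.2 64.7] 0.7 z 0.1598 mean [0.4658 0.0095 0.1598] [ 0.46  -0.023  0.155] [0.482 0.042 0.163]
h0.163 624 [471.5   9.3] [22.5 61.9] 4.0 
[... 379 characters left out ...]
.2 z 0.0026 mean [ 0.4952 -0.2933  0.0026] [ 0.47  -0.37  -0.002] [ 0.521 -0.218  0.008]
wellplate 2440 [581.7 210.4] [127.1 100. ] 27.8 z 0.0105 mean [0.5637 0.2006 0.0105] [0.504 0.138 0.006] [0.661 0.277 0.016]
well0.10 24 [591.  173.6] [  5.5 129.5] 16.4 z 0.1052 mean [0.6047 0.1307 0.1052] [0.57  0.111 0.1  ] [0.61  0.237 0.11 ]
well0.12 90 [585.7 173.9] [ 23.8 138.7] 26.4 z 0.1266 mean [0.57   0.1911 0.1266] [0.545 0.108 0.12 ] [0.611 0.236 0.13 ]
well0.13 122 [579.7 172. ] [ 25.3 140.4] 18.6 z 0.1346 mean [0.564  0.2202 0.1346] [0.549 0.108 0.13 ] [0.61  0.242 0.14 ]
well0.14 59 [572.1 241.6] [20.4  7. ] 47.2 z 0.1441 mean [0.5728 0.2409 0.1441] [0.567 0.233 0.14 ] [0.582 0.247 0.149]
```

Holder at (0.472, 0.009), yaw +3.7°. Tray at (0.4926, -0.289), yaw -6°, and its size checks out. Next I'll look down the well along its axis.

```bash
python3 - <<'E'
from h import *
from bench import robot
s=robot.read_state()
Rm=Rt(207,-15); print(Rm[:,2])
C=np.array([.456,.16,.354]); p=C-Rm@[.083,0,-.147]; print(p); step(s,p,Rm)
E
```

```text
[ 0.23060946  0.11750139 -0.96592583]
[0.56133323 0.21366996 0.23349088]
STEP [-160.9  184.7  186. ] [ -3.56 -14.73 -27.14]
```

```bash
python3 - <<'E'
from h import *
q=np.r_[cloud(load("top")).reshape(-1,3),cloud(load("w1"),load("w1")).reshape(-1,3)]
q=q[(q[:,2]>.02)&(q[:,0]>.4)]
# nearest x of obstacles above z bands, per y
for lo,hi in ((.2,.3),(.3,.5),(.5,1.2)):
    print(lo,[(round(y,2), round(float(np.min(k)),3) if len(k) else None) for y in np.arange(.35,-.6,-.06) for k in [q[(abs(q[:,1]-y)<.03)&(q[:,2]>lo)&(q[:,2]<hi),0]]])
E
```

```text
0.2 [(np.float64(0.35), 0.759), (np.float64(0.29), None), (np.float64(0.23), None), (np.float64(0.17), None), (np.float64(0.11), 0.605), (np.float64(0.05), 0.597), (np.float64(-0.01), 0.598), (np.float64(-0.07), 0.602), (np.float64(-0.13), 0.601), (np.float64(-0.19), 0.59), (np.float64(-0.25), 0.588), (np.float64(-0.31), 0.586), (np.float64(-0.37), 0.591), (np.float64(-0.43), 0.591), (np.float64(-0.49), 0.592), (np.float64(-0.55), None)]
0.3 [(np.float64(0.35), None), (np.float64(0.29), None), (np.float64(0.23), None), (np.float64(0.17), None), (np.float64(0.11), 0.4), (np.float64(0.05), 0.4), (np.float64(-0.01), 0.4), (np.float64(-0.07), 0.603), (np.float64(-0.13), 0.6), (np.float64(-0.19), 0.59), (np.float64(-0.25), 0.588), (np.float64(-0.31), 0.585), (np.float64(-0.37), 0.591), (np.float64(-0.43), 0.588), (np.float64(-0.49), 0.592), (np.float64(-0.55), None)]
0.5 [(np.float64(0.35), None), (np.float64(0.29), None), (np.float64(0.23), None), (np.float64(0.17), None), (np.float64(0.11), 0.601), (np.float64(0.05), 0.597), (np.float64(-0.01), 0.604), (np.float64(-0.07), 0.586), (np.float64(-0.13), 0.6), (np.float64(-0.19), 0.59), (np.float64(-0.25), 0.589), (np.float64(-0.31), 0.586), (np.float64(-0.37), 0.594), (np.float64(-0.43), 0.591), (np.float64(-0.49), 0.594), (np.float64(-0.55), 0.782)]
```

```bash
python3 - <<'E'
from h import *
from bench import robot
s=robot.read_state()
Rm=Rt(188,-18); p=[.505,.195,.30]
print("cam",p+Rm@[.083,0,-.147]); step(s,p,Rm)
E
```

```text
cam [0.3818471  0.17769199 0.4141569 ]
STEP [-104.6  165.7  119.5] [ -1.3  -17.99  -8.23]
```

Emit:
play_rows:
  steps: "-105 166 119 0 0 0 88;-105 166 119 0 0 0 88;-105 166 119 0 0 0 88;-105 166 119 -1.3 -18 -8.2 88;-105 166 119 -1.3 -18 -8.2 88;-105 166 119 -1.3 -18 -8.2 88;-105 166 119 -1.3 -18 -8.2 88;-105 166 119 -1.3 -18 -8.2 88;-105 166 119 -1.3 -18 -8.2 88;-105 166 119 -1.3 -18 -8.2 88"

```text
t: 3.2
ee_pos: [0.5059, 0.1951, 0.3015]
tcp_rot: [-0.198, 2.82, 0.032]
ft_force: [-0.7, 0.3, 0.4]
width: 0.0878
```

```bash
python3 -c "
from h import *
snap('w2')"
```

```text
3.2 [0.5059 0.1951 0.3015] [-0.1976  2.8199  0.0318] [ 0.15 -0.15  1.85 -0.    1.13 -1.56] [-0.7  0.3  0.4] 0.0878
```

View pics/w2.png

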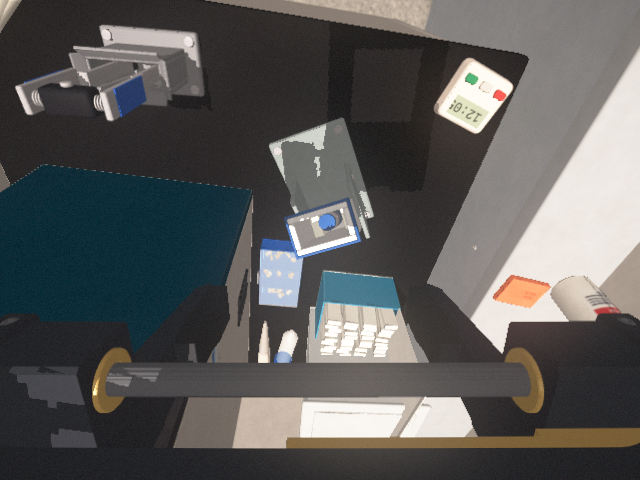

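The view shows the blue-rimmed mouth at (323,228), the cartridge's blue head inside it at (328,221), the plate's near end at (310,140), and the tower's left edge at (250,190). I'll measure these.

```bash
python3 - <<'E'
from h import *
f=load("w2"); p=cloud(f,f); im=f["image"].astype(int)
m=np.zeros(im.shape[:2],bool); m[195:262,280:366]=True
blue=(im[...,2]-im[...,0]>50)&m
q=p[blue]; print("blue z hist",np.histogram(q[:,2],bins=np.arange(.03,.18,.01)))
# rim: highest points
n,lab,st,cen=cv2.connectedComponentsWithStats(blue.astype(np.uint8)); print(st[st[:,4]>15],cen[st[:,4]>15])
# plate
pl=p[110:240,260:380].reshape(-1,3); pl=pl[(pl[:,2]>.008)&(pl[:,2]<.014)]
c,sz,a=cv2.minAreaRect((pl[:,:2]*1000).astype(np.float32)); print("plate",np.round(c,1),np.round(sz,1),a)
print(cv2.boxPoints((c,sz,a)).round(1))
# rim points: plane with normal (-.5cos,-.5sin,.866)
for yaw in (26,27,28,29):
    y=np.radians(yaw); ax=np.array([-.5*np.cos(y),-.5*np.sin(y),.8660]); k=p[m]; d=k@ax; d0=np.nanpercentile(d,99.5)
    print(yaw,d0)
r=k[(d>d0-.004)]
u=np.array([np.cos(y)*.866,np.sin(y)*.866,.5]); v=np.array([-np.sin(y),np.cos(y),0])
c2,sz2,a2=cv2.minAreaRect((np.c_[r@u,r@v]*1000).astype(np.float32)); print("rim",len(r),c2,sz2,a2,"world",(u*c2[0]+v*c2[1])/1000+ax*np.median(r@ax), "fit plane",)
cc=r-r.mean(0); print("normal",np.linalg.svd(cc)[2][2])
# tower edge
t=p[160:300,150:270].reshape(-1,3); t=t[t[:,2]>.15]; print("tower y max",np.nanpercentile(t[:,1],99.5), "x min",np.nanpercentile(t[:,0],.5),"zmax",t[:,2].max())
E
```

```text
blue z hist (array([  0,   0,   0,   0,   0,   0, 159,  34,   0,  38,  51, 222,   0,
         0]), array([0.03, 0.04, 0.05, 0.06, 0.07, 0.08, 0.09, 0.1 , 0.11, 0.12, 0.13,
       0.14, 0.15, 0.16, 0.17]))
[[     0      0    640    480 306554]
 [   319    214     16     15    194]
 [   280    217     81     42    420]] [[319.50833458 239.50849769]
 [326.29381443 220.96391753]
 [309.33571429 244.38095238]]
plate [591.9 215.8] [149.4  99.9] 27.692129135131836
[[502.6 225.4]
 [549.  136.9]
 [681.3 206.3]
 [634.8 294.8]]
26 -0.18332699505729597
27 -0.1827923347816447
28 -0.182184512540887
29 -0.18132535500279573
rim 1479 (593.9247436523438, -97.83171844482422) (69.8924560546875, 45.90496826171875) 89.09141540527344 world [0.57738974 0.20819606 0.13832318] fit plane
normal [-0.43972849 -0.23750091  0.86615944]
tower y max 0.15021129741428513 x min 0.49912641766728727 zmax 0.31438832114177856
```

```bash
cat >> h.py <<'E'
YW=28.0; _y=np.radians(YW); MOUTH=np.array([.577,.208,.138])
AX=np.array([-.5*np.cos(_y),-.5*np.sin(_y),.8660]); LOW=np.array([-.866*np.cos(_y),-.866*np.sin(_y),-.5]); VY=np.array([-np.sin(_y),np.cos(_y),0])
NECK=MOUTH-.061*AX+.003*LOW
E
python3 - <<'E'
from h import *
f=load("w2"); p=cloud(f,f); im=f["image"].astype(int)
b=(im[...,2]-im[...,0]>50); h=p[212:231,317:337][b[212:231,317:337]]
d=h-MOUTH; print("head pts: along axis %.4f low %.4f vy %.4f"%(np.median(d@AX),np.median(d@LOW),np.median(d@VY)), "range low",(d@LOW).min(),(d@LOW).max(),"vy",(d@VY).min(),(d@VY).max(), "ax",(d@AX).max())
print("NECK",NECK)
t=p[165:300,60:262].reshape(-1,3); t=t[(t[:,0]>.56)&(t[:,2]>.03)&(t[:,0]<.9)]
for lo in (.03,.1,.15,.2,.25,.3): 
    k=t[(t[:,2]>lo)&(t[:,2]<lo+.06)]
    if len(k): print("tower z",lo,len(k),"x",np.percentile(k[:,0],[1,50]),"y max",np.percentile(k[:,1],[90,99]),"z",k[:,2].max())
# body corner at grasp, for relative pitch a (gripper tilt beyond tongs)
G=NECK+.120*AX
for a in (0,10,20,25):
    for yaw in (YW,):
        tl=np.radians(30+a); z=np.array([np.sin(tl)*np.cos(_y),np.sin(tl)*np.sin(_y),-np.cos(tl)]); x=np.array([np.cos(tl)*np.cos(_y),np.cos(tl)*np.sin(_y),np.sin(tl)])
        print(a,"grip",G.round(3),"body corner",(G-.045*z+.0375*x-.0935*VY).round(3),"inner corner",(G-.045*z-.0375*x-.0935*VY).round(3))
E
```

```text
head pts: along axis nan low nan vy nan range low nan nan vy nan nan ax nan
NECK [0.601636  0.2210992 0.083674 ]
tower z 0.03 5742 x [0.60780305 0.60896   ] y max [0.12151916 0.1244231 ] z 0.08995776621475526
tower z 0.1 7041 x [0.60811844 0.60934998] y max [0.11997439 0.12173196] z 0.15999673940771914
tower z 0.15 7590 x [0.60816838 0.60945951] y max [0.10833913 0.12136901] z 0.20999190127367204
tower z 0.2 2905 x [0.60820253 0.60951471] y max [0.08390307 0.09773397] z 0.2305435274491155Traceback (most recent call last):
  File "<stdin>", line 14, in <module>
NameError: name '_y' is not defined
```

```bash
python3 - <<'E'
from h import *
from h import _y
f=load("w2"); p=cloud(f,f); im=f["image"].astype(int)
b=(im[...,2]-im[...,0]>50); h=p[212:231,317:337][b[212:231,317:337]]; h=h[~np.isnan(h[:,0])]
d=h-MOUTH; print("head: axis %.4f low %.4f vy %.4f"%(np.median(d@AX),np.median(d@LOW),np.median(d@VY)), "low",(d@LOW).min(),(d@LOW).max(),"vy",(d@VY).min(),(d@VY).max())
G=NECK+.120*AX
for a in (0,10,20,25):
        tl=np.radians(30+a); z=np.array([np.sin(tl)*np.cos(_y),np.sin(tl)*np.sin(_y),-np.cos(tl)]); x=np.array([np.cos(tl)*np.cos(_y),np.cos(tl)*np.sin(_y),np.sin(tl)])
        print(a,"grip",G.round(3),"corner",(G-.045*z+.0375*x-.0935*VY).round(3),"inner",(G-.045*z-.0375*x-.0935*VY).round(3),"finger",(G+.019*z-.045*VY).round(3))
E
```

```text
head: axis -0.0445 low 0.0036 vy 0.0001 low -0.003932331293333216 0.011942889450266647 vy -0.009426873297598419 0.009426873668506624
0 grip [0.549 0.193 0.188] corner [0.601 0.115 0.245] inner [0.544 0.085 0.208] finger [0.578 0.158 0.171]
10 grip [0.549 0.193 0.188] corner [0.592 0.11  0.246] inner [0.542 0.083 0.198] finger [0.581 0.159 0.173]
20 grip [0.549 0.193 0.188] corner [0.583 0.106 0.245] inner [0.541 0.083 0.188] finger [0.583 0.16  0.175]
25 grip [0.549 0.193 0.188] corner [0.579 0.103 0.244] inner [0.541 0.083 0.183] finger [0.584 0.161 0.177]
```

Head measured at -44.5 mm along the axis, 3.6 mm low and 0.1 mm sideways, which matches the given geometry. The tower face at x=0.608 would leave the gripper body only about 7 mm at the well. So I'll grip the tongs with the gripper pitched 15° towards the robot.

```bash
python3 - <<'E'
from h import *
from bench import robot
s=robot.read_state()
Rm=Rt(183.7,-15); G=np.array([.4717,.0092,.133]); tcp=G+.019*Rm[:,2]; print(tcp)
step(s,tcp+[0,0,.13],Rm)
E
```

```text
[0.47660731 0.00951734 0.11464741]
STEP [  69.7 -179.7   36.9] [1.24 3.06 4.16]
```

Emit:
play_rows:
  steps: "70 -180 0 1.2 3.1 4.2 88;70 -180 0 1.2 3.1 4.2 88;70 -180 0 1.2 3.1 4.2 88;70 -180 0 1.2 3.1 4.2 88;70 -180 37 1.2 3.1 4.2 88;70 -180 37 1.2 3.1 4.2 88;70 -180 37 1.2 3.1 4.2 88;70 -180 37 1.2 3.1 4.2 88"

```text
t: 4.05
ee_pos: [0.4765, 0.0102, 0.2452]
tcp_rot: [-0.097, 2.878, 0.013]
ft_force: [0.3, 0.2, 0.3]
width: 0.0882
```

```bash
python3 - <<'E'
from h import *
s,f=snap('w3')
f=dict(f); p=cloud(f,s)
q=p.reshape(-1,3); q=q[(q[:,2]>.1)&(q[:,2]<.178)&(abs(q[:,0]-.47)<.05)&(abs(q[:,1]-.009)<.06)]
for lo in (.1,.162):
    k=q[q[:,2]>lo]; print(lo,len(k),cv2.minAreaRect((k[:,:2]*1000).astype(np.float32)),k[:,2].max())
Rm=Rt(183.7,-15); G=np.array([.4717,.0092,.133]); tcp=G+.019*Rm[:,2]
step(s,tcp,Rm)
E
```

```text
4.05 [0.4765 0.0102 0.2452] [-0.0966  2.8783  0.0133] [-0.29 -0.25  2.03  0.1   1.11 -1.96] [0.3 0.2 0.3] 0.0882
0.1 3654 ((471.2127990722656, 9.308422088623047), (23.37269401550293, 64.18458557128906), 3.7844090461730957) 0.170997053677194
0.162 2238 ((471.2172546386719, 9.240795135498047), (23.37269401550293, 62.13896179199219), 3.7844090461730957) 0.170997053677194
STEP [ 33.8  -0.7 126.1] [0.06 0.   0.14]
```

Emit:
play_rows:
  steps: "8 0 30 0 0 0 88;16 0 60 0 0 0 88;23 -1 85 0 0 0 88;28 -1 105 0 0 0 88;32 -1 118 0 0 0 88;34 -1 126 0 0 0 88;34 -1 126 0 0 0 88;34 -1 126 0 0 0 70;34 -1 126 0 0 0 62;34 -1 126 0 0 0 58;34 -1 126 0 0 0 58;34 -1 126 0 0 0 58;34 -1 126 0 0 0 58"

```text
t: 5.4
ee_pos: [0.4765, 0.008, 0.1142]
tcp_rot: [-0.095, 2.878, 0.012]
ft_force: [0.2, -3.3, 4.8]
width: 0.058
```

```bash
python3 - <<'E'
from h import *
from bench import robot
s=robot.read_state(); print(s["ee_pos"],s["width"],s["ft_force"],s["joint_pos"].round(2))
Rm=pose(s)[:3,:3]; print("held grip",s["ee_pos"]-.019*Rm[:,2]); step(s,s["ee_pos"]+[0,0,.16],Rm)
E
```

```text
[0.47646617 0.00800126 0.11417725] 0.05803329801840317 [ 0.23747685 -3.27752736  4.80099036] [-0.29 -0.05  2.15  0.13  0.79 -2.01]
held grip [0.47154753 0.00768968 0.13252691]
STEP [-4.150e+01 -1.000e-01 -1.545e+02] [0. 0. 0.]
```

Emit:
play_rows:
  steps: "-3 0 -10 0 0 0 58;-8 0 -30 0 0 0 58;-14 0 -55 0 0 0 58;-22 0 -85 0 0 0 58;-30 0 -115 0 0 0 58;-38 0 -140 0 0 0 58;-42 0 -154 0 0 0 58;-42 0 -154 0 0 0 58"

```text
t: 6.2
ee_pos: [0.4774, 0.0086, 0.2756]
tcp_rot: [-0.095, 2.876, 0.012]
ft_force: [0.1, 0.2, -0.5]
width: 0.0578
```

```bash
python3 - <<'E'
from h import *
s,f=snap('w4')
# pre-insert: tongs tip point 30 mm outside mouth, on cartridge axis; held point 2.5mm below tongs_grip
Rm=Rt(180+YW,-45)
for out in (.06,.03,-.061):
    T=MOUTH+.003*LOW+out*AX; H=T+.1175*AX; tcp=H+.019*Rm[:,2]; print(out,tcp.round(4)); step(s,tcp,Rm)
E
```

```text
6.2 [0.4774 0.0086 0.2756] [-0.0947  2.876   0.0124] [-0.29 -0.27  1.99  0.1   1.18 -1.96] [ 0.1  0.2 -0.5] 0.0578
0.06 [0.5082 0.1714 0.2768]
STEP [-40.4 160.5   9.7] [-12.28 -29.42 -21.2 ]
0.03 [0.5215 0.1785 0.2508]
STEP [-46.8 166.6  38.3] [-12.28 -29.42 -21.2 ]
-0.061 [0.5616 0.1998 0.172 ]
STEP [-66.3 185.3 125.2] [-12.28 -29.42 -21.2 ]
```

View pics/w4.png

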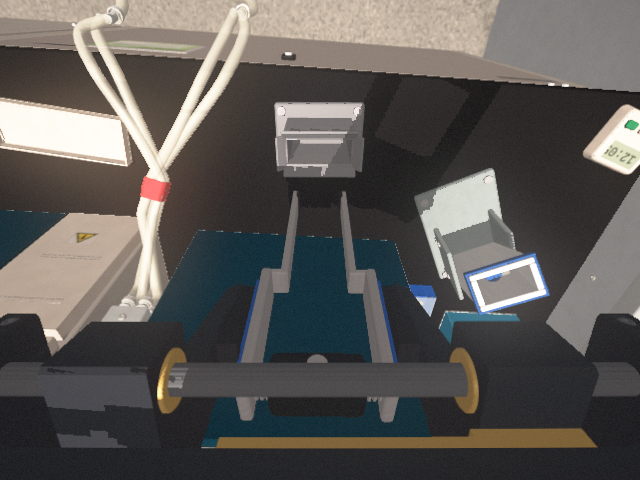

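The tongs are held squarely: blades run from (285,270) to (296,195) and (344,195), and the holder at (320,140) is now empty. Next I'll raise, translate and tilt in front of the well mouth.

Emit:
play_rows:
  steps: "-15 30 -55 0 0 0 58;-25 75 -60 0 0 0 58;-35 120 -60 0 0 0 58;-36 156 -60 -3 -7 -5 58;-36 156 -60 -6 -14 -10 58;-36 156 -55 -9 -21 -15 58;-36 156 -50 -12.3 -29.4 -21.2 58;-36 156 -40 -12.3 -29.4 -21.2 58;-36 156 -25 -12.3 -29.4 -21.2 58;-36 156 -10 -12.3 -29.4 -21.2 58;-36 156 -10 -12.3 -29.4 -21.2 58"

```text
t: 7.35
ee_pos: [0.4965, 0.1664, 0.2875]
tcp_rot: [-0.572, 2.309, 0.243]
ft_force: [-0.5, 1.0, -1.2]
width: 0.0581
```

```bash
python3 - <<'E'
from h import *
s,f=snap('w5'); f=dict(f)
p=cloud(f,s); T=pose(s); q=(p-T[:3,3])@T[:3,:3]   # tool coords
m=(q[...,2]>.03)&(q[...,2]<.15)&(abs(q[...,1])<.03)&(q[...,0]>-.06)&(q[...,0]<.02)
ys,xs=np.nonzero(m); print(len(ys),ys.min(),ys.max(),xs.min(),xs.max())
for side in (-1,1):
    k=q[m]; k=k[k[:,1]*side>0]
    for a in np.arange(.03,.15,.02):
        b=k[(k[:,2]>=a)&(k[:,2]<a+.02)]
        if len(b)>3: print(side,a.round(2),len(b),b.min(0).round(4),b.max(0).round(4),b.mean(0).round(4))
tz=np.array([-np.sin(np.radians(15)),0,np.cos(np.radians(15))]); print("expected tip point in tool",(tz*.1175-[0,0,.019]).round(4))
E
```

```text
7.35 [0.4965 0.1664 0.2875] [-0.5717  2.3092  0.2433] [-0.19 -0.46  2.25  0.65  0.81 -2.57] [-0.5  1.  -1.2] 0.0581
264 218 263 284 352
-1 0.03 95 [ 0.0066 -0.0194  0.0301] [ 0.02   -0.0151  0.0457] [ 0.0165 -0.0162  0.0361]
-1 0.05 27 [ 0.0108 -0.0152  0.0502] [ 0.0198 -0.015   0.0624] [ 0.0159 -0.0151  0.0557]
-1 0.07 9 [ 0.0158 -0.0151  0.0707] [ 0.0199 -0.0148  0.0813] [ 0.0181 -0.015   0.0735]
1 0.03 102 [0.0073 0.0151 0.0302] [0.02   0.0193 0.0498] [0.0159 0.0162 0.036 ]
1 0.05 25 [0.0126 0.0154 0.0506] [0.0197 0.0156 0.0646] [0.0164 0.0155 0.0574]
1 0.07 6 [0.0164 0.0155 0.0731] [0.0193 0.0156 0.0755] [0.0179 0.0156 0.0741]
expected tip point in tool [-0.0304  0.      0.0945]
```

View pics/w5.png

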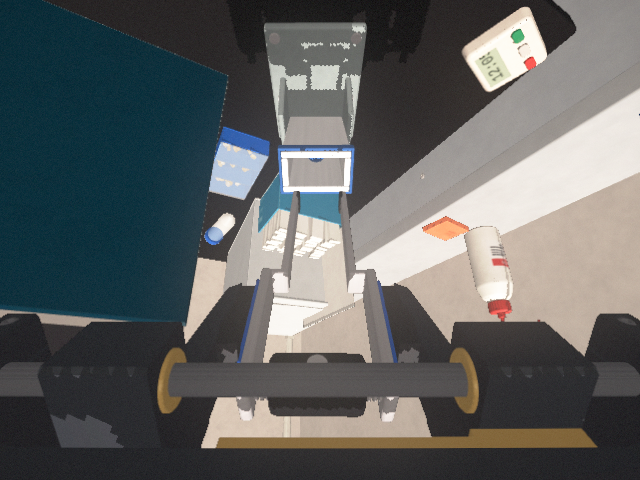

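Looking along the well, the mouth is at (317,170), and the tong blades converge to about (298,195) and (343,195), centred and just in front of it. I'll fit the blades over their full length in tool coordinates.

```bash
cat > fit.py <<'E'
from h import *
def fit(f,s):
    p=cloud(f,s); T=pose(s); q=(p-T[:3,3])@T[:3,:3]
    k=q[(q[...,2]>.02)&(q[...,2]<.12)&(abs(q[...,1])<.03)&(q[...,0]>-.01)&(q[...,0]<.055)]
    t=np.radians(15); ez=np.array([np.sin(t),0,np.cos(t)]); ex=np.array([np.cos(t),0,-np.sin(t)])
    d=k+[0,0,.019]; a=d@ez; x=d@ex; y=d[:,1]
    for lo in np.arange(.03,.13,.01):
        w=(a>lo)&(a<lo+.01)&(abs(x)<.012)
        if w.sum()>4: print("below grip %.3f n=%d x %.4f..%.4f  y inner/outer L %s R %s"%(lo,w.sum(),x[w].min(),x[w].max(), np.percentile(y[w][y[w]<0],[5,95]).round(4) if (y[w]<0).any() else None, np.percentile(y[w][y[w]>0],[5,95]).round(4) if (y[w]>0).any() else None))
    w=abs(x)<.012; print("amax",np.sort(a[w])[-5:])
E
python3 - <<'E'
from fit import *
f=load("w5"); fit(f,f)
f=load("w4"); fit(f,f)
s=load("w5"); T=pose(s); t=np.radians(15); tip=T[:3,3]+T[:3,:3]@(np.array([np.sin(t),0,np.cos(t)])*.1175-[0,0,.019])
d=tip-MOUTH; print("tip rel mouth: axis,low,vy",d@AX,d@LOW,d@VY, "tong axis",-T[:3,:3]@[np.sin(t),0,np.cos(t)],AX)
E
```

```text
below grip 0.030 n=10 x -0.0083..-0.0035  y inner/outer L [-0.0155 -0.0154] R [0.0151 0.0151]
below grip 0.040 n=191 x -0.0085..0.0056  y inner/outer L [-0.0188 -0.0153] R [0.0151 0.0189]
below grip 0.050 n=200 x -0.0076..0.0057  y inner/outer L [-0.0189 -0.0152] R [0.0152 0.0188]
below grip 0.060 n=167 x -0.0078..0.0057  y inner/outer L [-0.0187 -0.0152] R [0.0153 0.019 ]
below grip 0.070 n=152 x -0.0076..0.0057  y inner/outer L [-0.0186 -0.0151] R [0.0154 0.019 ]
below grip 0.080 n=136 x -0.0084..0.0058  y inner/outer L [-0.0185 -0.015 ] R [0.0155 0.0191]
below grip 0.090 n=125 x -0.0080..0.0058  y inner/outer L [-0.0182 -0.0149] R [0.0156 0.0191]
below grip 0.100 n=110 x -0.0083..0.0056  y inner/outer L [-0.0184 -0.0148] R [0.0157 0.0194]
below grip 0.110 n=157 x -0.0085..0.0058  y inner/outer L [-0.0181 -0.0137] R [0.0148 0.0192]
below grip 0.120 n=12 x -0.0072..0.0052  y inner/outer L [-0.0183 -0.0155] R [0.0148 0.0186]
amax [0.12080723 0.12102456 0.12111057 0.1217748  0.12197287]
below grip 0.030 n=8 x -0.0082..-0.0039  y inner/outer L [-0.0154 -0.0153] R [0.0152 0.0152]
below 
[... 375 characters left out ...]
 grip 0.080 n=141 x -0.0077..0.0059  y inner/outer L [-0.0184 -0.0148] R [0.0156 0.0193]
below grip 0.090 n=119 x -0.0077..0.0060  y inner/outer L [-0.0183 -0.0148] R [0.0157 0.0193]
below grip 0.100 n=108 x -0.0079..0.0058  y inner/outer L [-0.018  -0.0147] R [0.0158 0.0194]
below grip 0.110 n=155 x -0.0084..0.0061  y inner/outer L [-0.018  -0.0136] R [0.0149 0.0193]
below grip 0.120 n=14 x -0.0070..0.0054  y inner/outer L [-0.0173 -0.0141] R [0.015  0.0187]
amax [0.12071169 0.12078037 0.12146874 0.12188834 0.12217433]
tip rel mouth: axis,low,vy 0.07568299900781968 0.009553264398688352 0.001723722601442454 tong axis [-0.43154564 -0.2362778   0.87059816] [-0.4414738  -0.23473578  0.866     ]
```

```bash
cat >> h.py <<'E'
_t=np.radians(15); TIPT=np.array([np.sin(_t),0,np.cos(_t)])*.1175-[0,0,.019]+np.array([-.001*np.cos(_t),.0005,.001*np.sin(_t)])
def well_step(s,out,low=.003,vy=0.):
    T=pose(s); tip=T[:3,3]+T[:3,:3]@TIPT; d=tip-MOUTH; print("tip now: axis %.4f low %.4f vy %.4f"%(d@AX,d@LOW,d@VY), "F",s["ft_force"].round(1),"w",round(s["width"],4),"t",round(s["t"],2))
    Rm=Rt(180+YW,-45); step(s,MOUTH+out*AX+low*LOW+vy*VY-Rm@TIPT,Rm)
E
python3 - <<'E'
from h import *
from bench import robot
well_step(robot.read_state(),.03)
E
```

```text
tip now: axis 0.0769 low 0.0070 vy 0.0019 F [-0.3  0.5 -1.8] w 0.0584 t 7.4
STEP [ 8.7 -1.6 46.2] [ 0.24 -0.42 -0.25]
```

Emit:
play_rows:
  steps: "3 -1 15 0 0 0 58;6 -1 30 0 0 0 58;9 -2 46 0.2 -0.4 -0.2 58;9 -2 46 0.2 -0.4 -0.2 58;9 -2 46 0.2 -0.4 -0.2 58"

```text
t: 7.9
ee_pos: [0.522, 0.1772, 0.2531]
tcp_rot: [-0.574, 2.295, 0.237]
ft_force: [0.4, -0.6, -1.4]
width: 0.0581
```

```bash
python3 - <<'E'
from fit import *
s,f=snap('w6'); f=dict(f)
well_step(s,.03); well_step(s,-.03); well_step(s,-.061)
# verify mouth from this view: blue rim in image & tongs tips relative: project to mouth plane
p=cloud(f,s); im=f["image"].astype(int)
T=pose(s); d=p-MOUTH; a=d@AX; l=d@LOW; v=d@VY
rim=(abs(a)<.004)&(abs(l)<.025)&(abs(v)<.037)
L=l[rim];V=v[rim]; print("rim low",L.min(),L.max(),"vy",V.min(),V.max(),rim.sum(), "axis med",np.median(a[rim]))
tp=(a>.02)&(a<.05)&(abs(l)<.02)&(abs(v)<.025); 
print("blades low",np.percentile(l[tp],[2,98]),"vyL",np.percentile(v[tp&(v<0)],[5,95]),"vyR",np.percentile(v[tp&(v>0)],[5,95]),"a min",a[tp].min())
bl=(im[...,2]-im[...,0]>50)&(a<-.02)&(a>-.07)&(abs(v)<.02); print("head",bl.sum(), np.median(a[bl]) if bl.any() else '', v[bl].min() if bl.any() else '', v[bl].max() if bl.any() else '')
E
```

```text
7.9 [0.522  0.1772 0.2531] [-0.5739  2.2952  0.2367] [-0.14 -0.33  2.25  0.73  0.68 -2.65] [ 0.4 -0.6 -1.4] 0.0581
tip now: axis 0.0320 low 0.0006 vy -0.0010 F [ 0.4 -0.6 -1.4] w 0.0581 t 7.9
STEP [2.5 0.9 1.4] [-0.03  0.17  0.09]
tip now: axis 0.0320 low 0.0006 vy -0.0010 F [ 0.4 -0.6 -1.4] w 0.0581 t 7.9
STEP [18.2  0.9 59.3] [-0.03  0.17  0.09]
tip now: axis 0.0320 low 0.0006 vy -0.0010 F [ 0.4 -0.6 -1.4] w 0.0581 t 7.9
STEP [26.4  1.  89.3] [-0.03  0.17  0.09]
rim low -0.023821761622688623 0.023024105002773455 vy -0.035145328949268445 0.03498183248635278 2420 axis med -0.0002655039757663624
blades low [-0.00617901  0.00718175] vyL [-0.01968299 -0.01523996] vyR [0.01336878 0.01778106] a min 0.028004114853638393
head 0
```

The direct range check agrees: the rim is centred within 0.5 mm and the blades are off by 0.5 mm (low) and -1 mm (vy). Inserting with that correction.

Emit:
play_rows:
  steps: "3 1 5 0 0 0 58;5 1 12 0 0 0 58;7 1 20 0 0 0 58;10 1 28 0 0 0 58;12 1 36 0 0 0 58;14 1 44 0 0 0 58;16 1 52 0 0 0 58;18 1 59 0 0 0 58;18 1 59 0 0 0 58"

```text
t: 8.85
ee_pos: [0.5475, 0.1916, 0.1973]
tcp_rot: [-0.573, 2.296, 0.237]
ft_force: [-0.5, 0.1, -0.8]
width: 0.0578
```

```bash
python3 - <<'E'
from h import *
from bench import robot
s=robot.read_state(); well_step(s,-.03); well_step(s,-.061)
E
```

```text
tip now: axis -0.0309 low 0.0033 vy -0.0003 F [-0.5  0.1 -0.8] w 0.0578 t 8.85
STEP [-0.7  0.2 -0.7] [-0.04  0.12  0.05]
tip now: axis -0.0309 low 0.0033 vy -0.0003 F [-0.5  0.1 -0.8] w 0.0578 t 8.85
STEP [ 7.4  0.2 29.2] [-0.04  0.12  0.05]
```

Emit:
play_rows:
  steps: "1 0 5 0 0 0 58;2 0 10 0 0 0 58;4 0 15 0 0 0 58;5 0 20 0 0 0 58;6 0 25 0 0 0 58;7 0 29 0 0 0 58;7 0 29 0 0 0 58"

```text
t: 9.55
ee_pos: [0.5614, 0.1988, 0.1726]
tcp_rot: [-0.573, 2.295, 0.236]
ft_force: [-1.0, -0.0, -1.0]
width: 0.0581
```

```bash
python3 - <<'E'
from h import *
from bench import robot
s=robot.read_state(); well_step(s,-.061)
E
```

```text
tip now: axis -0.0602 low 0.0020 vy -0.0005 F [-1. -0. -1.] w 0.0581 t 9.55
STEP [0.9 0.3 0.6] [-0.07  0.17  0.08]
```

Free insertion, no contact force. Squeezing onto the neck.

Emit:
play_rows:
  steps: "1 0 1 0 0 0 54;1 0 1 0 0 0 50;1 0 1 0 0 0 46;1 0 1 0 0 0 42;1 0 1 0 0 0 38;1 0 1 0 0 0 38;1 0 1 0 0 0 38;1 0 1 0 0 0 38"

```text
t: 10.35
ee_pos: [0.5617, 0.1986, 0.172]
tcp_rot: [-0.573, 2.294, 0.235]
ft_force: [-0.3, -0.2, 0.6]
width: 0.0458
```

```bash
python3 - <<'E'
from h import *
from bench import robot
s=robot.read_state(); well_step(s,-.061); well_step(s,.085,.002)
E
```

```text
tip now: axis -0.0607 low 0.0020 vy -0.0008 F [-0.3 -0.2  0.6] w 0.0458 t 10.35
STEP [0.6 0.6 0.1] [-0.1   0.23  0.09]
tip now: axis -0.0607 low 0.0020 vy -0.0008 F [-0.3 -0.2  0.6] w 0.0458 t 10.35
STEP [ -38.7    0.3 -140.5] [-0.1   0.23  0.09]
```

Emit:
play_rows:
  steps: "0 0 0 0 0 0 38;0 0 0 0 0 0 38;0 0 0 0 0 0 38;-1 0 -3 0 0 0 38;-2 0 -6 0 0 0 38;-3 0 -10 0 0 0 38;-3 0 -10 0 0 0 38"

```text
t: 11.05
ee_pos: [0.5572, 0.1962, 0.1817]
tcp_rot: [-0.573, 2.293, 0.235]
ft_force: [-0.1, -0.1, -1.3]
width: 0.046
```

```bash
python3 - <<'E'
from h import *
from bench import robot
s=robot.read_state(); well_step(s,.085,.002)
E
```

```text
tip now: axis -0.0498 low 0.0016 vy -0.0008 F [-0.1 -0.1 -1.3] w 0.046 t 11.05
STEP [ -35.5    0.2 -130. ] [-0.12  0.26  0.12]
```

Emit:
play_rows:
  steps: "-2 0 -8 0 0 0 38;-5 0 -18 0 0 0 38;-8 0 -28 0 0 0 38;-10 0 -38 0 0 0 38;-13 0 -48 0 0 0 38;-16 0 -58 0 0 0 38;-19 0 -68 0 0 0 38;-21 0 -78 0 0 0 38;-24 0 -88 0 0 0 38;-27 0 -100 0 0 0 38;-30 0 -112 0 0 0 38;-33 0 -122 0 0 0 38;-36 0 -132 0 0 0 38;-36 0 -132 0 0 0 38"

```text
t: 12.45
ee_pos: [0.4968, 0.164, 0.3013]
tcp_rot: [-0.573, 2.292, 0.233]
ft_force: [-0.3, -0.0, -2.4]
width: 0.0454
```

```bash
python3 - <<'E'
from h import *
s,f=snap('w7'); well_step(s,.12,.002)
# carry: straight up to tool height, tongs upright
E
```

```text
12.45 [0.4968 0.164  0.3013] [-0.5729  2.2921  0.2332] [-0.19 -0.49  2.25  0.65  0.83 -2.56] [-0.3 -0.  -2.4] 0.0454
tip now: axis 0.0880 low 0.0009 vy -0.0011 F [-0.3 -0.  -2.4] w 0.0454 t 12.45
STEP [ -8.    0.5 -31. ] [-0.21  0.32  0.15]
```

View pics/w7.png

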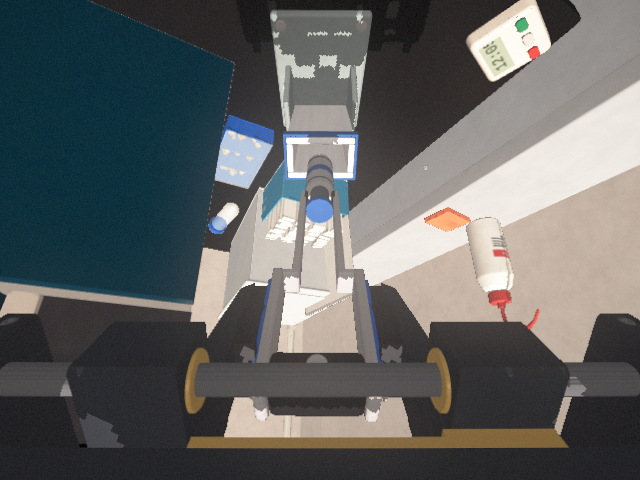

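The cartridge is out and hangs in the tongs, head at (318,208) and body pointing at (320,165), above the mouth. Next I'll raise it, set it upright and carry it over the hoses to the tray.

```bash
python3 - <<'E'
from h import *
from bench import robot
s=robot.read_state()
step(s,[.475,.14,.36],Rt(208,-45))
step(s,[.465,.06,.37],Rt(190,-15))
R2=Rt(174,-15); tip=np.array([.4926,-.289,.20]); p=tip-R2@TIPT; print(p)
step(s,p,R2)
E
```

```text
STEP [-20.8 -11.4 -63.6] [-0.18  0.28  0.13]
STEP [   4.9  -77.4 -103.4] [ 8.94 30.07 15.83]
[ 0.49644384 -0.28990676  0.29914741]
STEP [ 152.  -400.9 -149.5] [17.06 29.45 29.82]
```

Emit:
play_rows:
  steps: "-10 -5 -30 0 0 0 38;-21 -11 -64 0 0 0 38;-15 -25 -75 2 8 4 38;-10 -40 -85 4 15 8 38;-3 -60 -95 7 23 12 38;5 -77 -103 9 30 16 38;20 -115 -108 9 30 18 38;40 -150 -112 10 30 20 38;60 -190 -118 11 30 22 38;80 -235 -125 12.5 30 24 38;98 -275 -131 14 30 25 38;116 -315 -137 15 30 27 38;130 -350 -142 16 30 28 38;142 -380 -146 17 29.5 29 38;152 -401 -149 17 29.5 29.8 38;152 -401 -149 17 29.5 29.8 38;152 -401 -149 17 29.5 29.8 38"

```text
t: 14.2
ee_pos: [0.4967, -0.2893, 0.2964]
tcp_rot: [0.15, 2.88, -0.015]
ft_force: [-0.2, 0.6, -1.0]
width: 0.0459
```

```bash
python3 - <<'E'
from h import *
s,f=snap('w8'); f=dict(f)
p=cloud(f,s); T=pose(s); im=f["image"].astype(int)
tip=T[:3,3]+T[:3,:3]@TIPT; print("tip",tip,"tong axis",-T[:3,:3]@[np.sin(np.radians(15)),0,np.cos(np.radians(15))])
# cartridge points: within 40mm of expected axis and z between foot and head
d=p-tip; m=(np.hypot(d[...,0],d[...,1])<.03)&(d[...,2]<-.012)&(d[...,2]>-.075)
k=p[m]; print(len(k))
for lo in np.arange(-.075,-.01,.01):
    w=(k[:,2]-tip[2]>=lo)&(k[:,2]-tip[2]<lo+.01)
    if w.sum()>5: b=k[w]-tip; print(lo.round(3),w.sum(),"x",b[:,0].min().round(4),b[:,0].max().round(4),"y",b[:,1].min().round(4),b[:,1].max().round(4),"z",b[:,2].min().round(4))
# tray
q=p.reshape(-1,3); q=q[(q[:,2]>.006)&(q[:,2]<.018)&(abs(q[:,0]-.4926)<.06)&(abs(q[:,1]+.289)<.1)]
print("tray rim",len(q),cv2.minAreaRect((q[:,:2]*1000).astype(np.float32)))
E
```

```text
14.2 [ 0.4967 -0.2893  0.2964] [ 0.1504  2.8804 -0.0153] [-0.83 -0.02  1.72  0.18  1.25 -2.34] [-0.2  0.6 -1. ] 0.0459
tip [ 0.49249851 -0.28810307  0.19728992] tong axis [ 0.00406661 -0.0032841   0.99998634]
707
-0.065 76 x -0.0164 -0.0037 y -0.0096 0.0115 z -0.0617
-0.055 127 x -0.0166 -0.0038 y -0.0097 0.0113 z -0.0549
-0.045 112 x -0.0157 -0.0072 y -0.0101 0.0111 z -0.0447
-0.035 178 x -0.0151 -0.0021 y -0.0102 0.0116 z -0.0349
-0.025 160 x -0.0141 0.0001 y -0.0108 0.0114 z -0.0248
-0.015 54 x -0.0141 -0.0042 y -0.0097 0.0107 z -0.015
tray rim 1152 ((492.58282470703125, -289.4499206542969), (150.37078857421875, 56.00754928588867), 84.23701477050781)
```

View pics/w8.png

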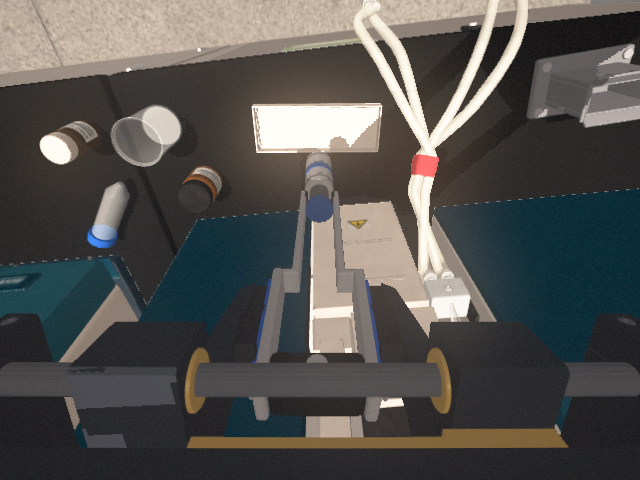

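The cartridge hangs above the tray, head at (318,207) and foot at (319,157), with the tray at (317,128) and the empty holder at right. Range shows the cartridge leaning about 3.4°, foot towards the robot. I'll correct that by tilting 3.3° more, then lower.

```bash
python3 - <<'E'
from h import *
from bench import robot
s=robot.read_state(); Rm=Rt(174,-18.5)
for z in (.0735,.066): step(s,np.array([.4945,-.2895,z])-Rm@TIPT,Rm)
E
```

```text
STEP [ 36.   -1.7 118.9] [ 0.15 -3.71  0.05]
STEP [ 38.   -1.7 126.2] [ 0.15 -3.71  0.05]
```

Emit:
play_rows:
  steps: "2 -1 10 0.1 -1 0 38;5 -1 22 0.1 -2 0 38;10 -2 36 0.1 -3 0 38;15 -2 52 0.1 -3.5 0 38;21 -2 68 0.1 -3.5 0 38;26 -2 84 0.1 -3.5 0 38;31 -2 100 0.1 -3.5 0 38;34 -2 112 0.1 -3.5 0 38;36 -2 119 0.1 -3.5 0 38;36 -2 119 0.1 -3.5 0 38;36 -2 119 0.1 -3.5 0 38"

```text
t: 15.35
ee_pos: [0.4929, -0.291, 0.174]
tcp_rot: [0.146, 2.817, -0.025]
ft_force: [1.0, -0.9, -1.9]
width: 0.0457
```

```bash
cat > lean.py <<'E'
from h import *
def lean(s,f):
    p=cloud(f,s); T=pose(s); tip=T[:3,3]+T[:3,:3]@TIPT; print("tip",tip.round(4),"F",s["ft_force"],"w",s["width"])
    d=p-tip; k=d[(np.hypot(d[...,0],d[...,1])<.03)&(d[...,2]<-.012)&(d[...,2]>-.075)]
    zs,xs,ys=[],[],[]
    for lo in np.arange(-.064,-.012,.006):
        b=k[(k[:,2]>=lo)&(k[:,2]<lo+.006)]
        if len(b)>8: zs.append(lo+.003); xs.append(np.percentile(b[:,0],3)); ys.append((b[:,1].min()+b[:,1].max())/2)
    print(np.round(zs,3),np.round(xs,4),np.round(ys,4)); print("lean deg x,y (top rel foot)",np.degrees(np.polyfit(zs,xs,1)[0]),np.degrees(np.polyfit(zs,ys,1)[0]))
E
python3 - <<'E'
from lean import *
s,f=snap('w9'); lean(s,dict(f))
E
```

```text
15.35 [ 0.4929 -0.291   0.174 ] [ 0.1456  2.8174 -0.0252] [-0.86  0.07  1.9   0.27  0.95 -2.46] [ 1.  -0.9 -1.9] 0.0457
tip [ 0.4949 -0.2908  0.0748] F [ 0.9904593  -0.90972282 -1.87174124] w 0.04568973382478986
[-0.061 -0.055 -0.049 -0.043 -0.037 -0.031 -0.025 -0.019 -0.013] [-0.0298 -0.0128 -0.0128 -0.0127 -0.013  -0.0129 -0.0126 -0.0126 -0.0125] [-0.0024  0.0003  0.0003  0.0004  0.0003  0.0003  0.0002  0.0001  0.0006]
lean deg x,y (top rel foot) 11.097931691131784 1.7733429698414558
```

Now upright (about 0.4°). I'll lower the last ~8 mm gently.

Emit:
play_rows:
  steps: "0.6 0 2 0 0 0 38;1.2 0 4 0 0 0 38;1.8 0 6 0 0 0 38;2.1 0 7 0 0 0 38;2.1 0 7 0 0 0 38"

```text
t: 15.9
ee_pos: [0.4926, -0.2908, 0.1658]
tcp_rot: [0.146, 2.818, -0.024]
ft_force: [-0.2, -0.1, -1.5]
width: 0.0457
```

```bash
python3 - <<'E'
from bench import robot
from h import *
s=robot.read_state(); T=pose(s); print((T[:3,3]+T[:3,:3]@TIPT).round(4),s["ft_force"])
E
```

```text
[ 0.4945 -0.2906  0.0666] [-0.21166148 -0.07231983 -1.46802739]
```

Emit:
play_rows:
  steps: "0.3 0 1 0 0 0 38;0.3 0 1 0 0 0 38;0.3 0 1 0 0 0 38"

```text
t: 16.2
ee_pos: [0.493, -0.2912, 0.1655]
tcp_rot: [0.146, 2.817, -0.025]
ft_force: [0.1, -0.1, 1.5]
width: 0.0456
```

```bash
python3 - <<'E'
from bench import robot
from h import *
s=robot.read_state(); T=pose(s); print((T[:3,3]+T[:3,:3]@TIPT).round(4),s["ft_force"])
E
```

```text
[ 0.495  -0.291   0.0663] [ 0.11169274 -0.13465249  1.47950856]
```

Contact has registered (Fz went from -1.5 to +1.5 N). Opening gently.

Emit:
play_rows:
  steps: "0.1 0 0.3 0 0 0 46;0.1 0 0.3 0 0 0 48;0.1 0 0.3 0 0 0 50;0.1 0 0.3 0 0 0 52;0.1 0 0.3 0 0 0 54;0.1 0 0.3 0 0 0 56;0.1 0 0.3 0 0 0 58;0.1 0 0.3 0 0 0 59;0.1 0 0.3 0 0 0 59"

```text
t: 17.1
ee_pos: [0.4928, -0.2909, 0.1647]
tcp_rot: [0.146, 2.818, -0.024]
ft_force: [-0.3, -0.5, -0.2]
width: 0.0587
```

```bash
python3 - <<'E'
from lean import *
s,f=snap('w10'); f=dict(f); lean(s,f); p=cloud(f,s)
im=f["image"].astype(int); T=pose(s)
b=(im[...,2]-im[...,0]>40); q=p[b&(p[...,2]>.07)&(p[...,2]<.095)&(abs(p[...,0]-.4945)<.03)&(abs(p[...,1]+.29)<.03)]
print("head",len(q),q.min(0),q.max(0))
down=T[:3,:3].T@np.array([0,0,1.]); print("up in tool",down.round(3))
d=(p-T[:3,3])@T[:3,:3]; k=d[(d[...,2]>.08)&(d[...,2]<.098)&(abs(d[...,1])<.03)&(d[...,0]>.0)&(d[...,0]<.06)]
print("tip pads y", [np.percentile(k[k[:,1]<-.011,1],[5,95]), np.percentile(k[k[:,1]>.011,1],[5,95])])
E
```

```text
17.1 [ 0.4928 -0.2909  0.1647] [ 0.1462  2.8181 -0.0244] [-0.86  0.08  1.91  0.27  0.93 -2.47] [-0.3 -0.5 -0.2] 0.0587
tip [ 0.4947 -0.2907  0.0655] F [-0.32614274 -0.51480732 -0.20110887] w 0.05872020734828418
[-0.061 -0.055 -0.049 -0.043 -0.037 -0.031 -0.025 -0.019 -0.013] [-0.0231 -0.0297 -0.0296 -0.0129 -0.0131 -0.0132 -0.0128 -0.013  -0.0132] [-0.     -0.002  -0.0019 -0.0005  0.0002  0.0003  0.0003 -0.0001 -0.0001]
lean deg x,y (top rel foot) 19.610930140509595 1.6617056058601054
head 203 [ 0.48782886 -0.2983347   0.08107141] [ 0.50111033 -0.28128465  0.08397459]
up in tool [-0.315 -0.001 -0.949]
tip pads y [array([-0.01860934, -0.01407439]), array([0.01539545, 0.01992386])]
```

The head top is at z≈82 mm (2+80), so the cartridge stands upright and is released. Lifting straight up.

Emit:
play_rows:
  steps: "-1 0 -3 0 0 0 59;-2 0 -6 0 0 0 59;-4 0 -12 0 0 0 59;-6 0 -18 0 0 0 59;-9 0 -27 0 0 0 59;-13 0 -39 0 0 0 59;-18 0 -54 0 0 0 59;-25 0 -75 0 0 0 59;-33 0 -98 0 0 0 59;-41 0 -123 0 0 0 59;-46 0 -138 0 0 0 59;-46 0 -138 0 0 0 59"

```text
t: 18.35
ee_pos: [0.4941, -0.292, 0.3144]
tcp_rot: [0.145, 2.813, -0.031]
ft_force: [0.5, -1.2, -1.3]
width: 0.0591
```

```bash
python3 - <<'E'
from h import *
s,f=snap('w11'); f=dict(f); p=cloud(f,s)
im=f["image"].astype(int)
q=p[(p[...,2]>.02)&(p[...,2]<.095)&(abs(p[...,0]-.4945)<.04)&(abs(p[...,1]+.29)<.04)]
for lo in np.arange(.02,.09,.01):
    b=q[(q[:,2]>=lo)&(q[:,2]<lo+.01)]
    if len(b)>3: print(lo.round(2),len(b),b.min(0).round(4),b.max(0).round(4))
# go to above holder, tongs vertical. tongs axis in tool at 15deg
Rm=Rt(183.7,-15); step(s,np.array([.4722,.0093,.15])-Rm@TIPT,Rm); print((np.array([.4722,.0093,.15])-Rm@TIPT))
E
```

```text
18.35 [ 0.4941 -0.292   0.3144] [ 0.145   2.8135 -0.0311] [-0.86 -0.07  1.75  0.23  1.23 -2.38] [ 0.5 -1.2 -1.3] 0.0591
0.02 34 [ 0.4813 -0.2995  0.02  ] [ 0.4904 -0.2799  0.0298]
0.03 59 [ 0.4812 -0.3007  0.0305] [ 0.4921 -0.28    0.0399]
0.04 47 [ 0.4817 -0.3017  0.04  ] [ 0.4915 -0.2804  0.05  ]
0.05 155 [ 0.4816 -0.3018  0.05  ] [ 0.4964 -0.2804  0.0597]
0.06 26 [ 0.4857 -0.2969  0.0603] [ 0.4893 -0.2849  0.0684]
0.07 15 [ 0.4828 -0.2998  0.0704] [ 0.4924 -0.2812  0.0796]
0.08 283 [ 0.4827 -0.3004  0.0801] [ 0.5021 -0.2813  0.0851]
STEP [ 66.8 297.9  44.8] [-3.07  3.58 -9.16]
[0.47614166 0.00905385 0.24914741]
```

View pics/w11.png

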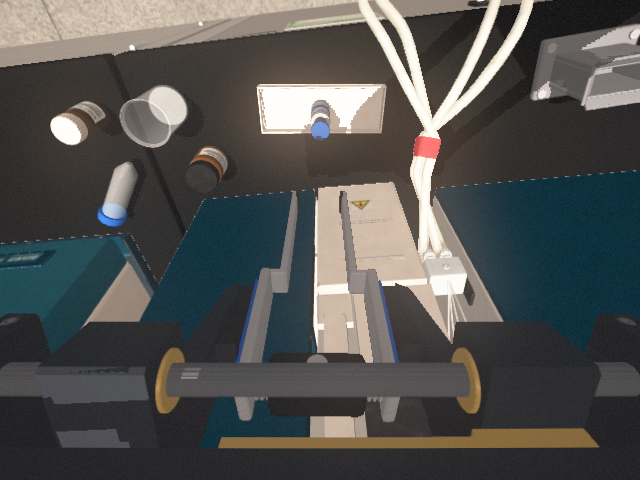

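The cartridge stands in the tray at (320,118) and the tongs are clear with their tips open. Moving to above the holder.

Emit:
play_rows:
  steps: "5 30 0 0 0 0 59;10 65 0 -0.5 1 -2 59;18 105 0 -1 2 -4 59;26 145 0 -1.5 3 -6 59;34 185 0 -2 3.6 -8 59;42 225 0 -3 3.6 -9.2 59;50 260 5 -3 3.6 -9.2 59;58 285 20 -3 3.6 -9.2 59;67 298 35 -3 3.6 -9.2 59;67 298 45 -3 3.6 -9.2 59;67 298 45 -3 3.6 -9.2 59;67 298 45 -3 3.6 -9.2 59"

```text
t: 19.6
ee_pos: [0.475, 0.0098, 0.2462]
tcp_rot: [-0.092, 2.883, 0.018]
ft_force: [0.2, -0.1, -1.5]
width: 0.0592
```

```bash
cat > hold.py <<'E'
from fit import *
s,f=snap('w12'); f=dict(f); fit(f,s)
T=pose(s); tip=T[:3,3]+T[:3,:3]@TIPT; print("tip",tip.round(4),"axis",(-T[:3,:3]@[np.sin(_t),0,np.cos(_t)]).round(4) if 0 else (T[:3,:3]@np.array([-np.sin(np.radians(15)),0,-np.cos(np.radians(15))])).round(4))
p=cloud(f,s).reshape(-1,3)
for lo,hi in ((.078,.09),(.006,.016)):
    q=p[(p[:,2]>lo)&(p[:,2]<hi)&(abs(p[:,0]-.472)<.06)&(abs(p[:,1]-.0093)<.06)]; print("holder",lo,len(q),cv2.minAreaRect((q[:,:2]*1000).astype(np.float32)))
q=p[(p[:,2]>.12)&(p[:,2]<.2)&(abs(p[:,0]-.472)<.04)&(abs(p[:,1]-.0093)<.04)]
for lo in np.arange(.14,.2,.01):
    b=q[(q[:,2]>=lo)&(q[:,2]<lo+.01)]
    if len(b)>4: print("blades z",lo.round(2),len(b),cv2.minAreaRect((b[:,:2]*1000).astype(np.float32)))
E
python3 hold.py
```

```text
19.6 [0.475  0.0098 0.2462] [-0.0917  2.8834  0.0175] [-0.29 -0.25  2.03  0.1   1.12 -1.96] [ 0.2 -0.1 -1.5] 0.0592
below grip 0.030 n=6 x -0.0076..-0.0042  y inner/outer L [-0.0159 -0.0159] R [0.0157 0.0158]
below grip 0.040 n=192 x -0.0074..0.0060  y inner/outer L [-0.0192 -0.0157] R [0.0157 0.0193]
below grip 0.050 n=198 x -0.0076..0.0058  y inner/outer L [-0.0192 -0.0156] R [0.0158 0.0194]
below grip 0.060 n=175 x -0.0086..0.0059  y inner/outer L [-0.0192 -0.0155] R [0.0159 0.0196]
below grip 0.070 n=154 x -0.0074..0.0062  y inner/outer L [-0.0189 -0.0155] R [0.016  0.0196]
below grip 0.080 n=139 x -0.0079..0.0061  y inner/outer L [-0.0189 -0.0154] R [0.0161 0.0196]
below grip 0.090 n=123 x -0.0076..0.0060  y inner/outer L [-0.0188 -0.0153] R [0.0161 0.0198]
below grip 0.100 n=108 x -0.0080..0.0057  y inner/outer L [-0.0189 -0.0152] R [0.0163 0.0198]
below grip 0.110 n=157 x -0.0079..0.0061  y inner/outer L [-0.0184 -0.0142] R [0.0153 0.0198]
below grip 0.120 n=18 x -0.0062..0.0053  y inner/outer L [-0.0186 -0.0141] R [0.0154 0.0188]
amax [0.12107066 0.12121244 0.12133235 0.12147
[... 332 characters left out ...]
0.3238830566406, 10.538819313049316), (13.388592720031738, 39.21185302734375), 4.284576892852783)
blades z 0.15 149 ((470.69610595703125, 10.530292510986328), (13.276541709899902, 39.380985260009766), 3.167870044708252)
blades z 0.16 116 ((470.71173095703125, 10.321537971496582), (13.481433868408203, 39.48114776611328), 3.297262191772461)
blades z 0.17 130 ((470.57940673828125, 10.1345853805542), (13.939521789550781, 39.303932189941406), 3.683887481689453)
blades z 0.18 144 ((470.5850830078125, 10.013823509216309), (12.98434829711914, 39.34024429321289), 3.4945645332336426)
blades z 0.19 173 ((470.9644775390625, 9.980061531066895), (14.406558990478516, 39.28436279296875), 2.9695043563842773)
```

The tongs haven't slipped. They need +1.7 mm in x and -1 mm in y. Lowering into the holder.

```bash
python3 - <<'E'
from h import *
from bench import robot
s=robot.read_state(); Rm=Rt(183.7,-15.2)
for z in (.11,.05,.017,.0145): step(s,np.array([.4722,.0093,z])-Rm@TIPT,Rm)
E
```

```text
STEP [ 9.1 -0.8 36.4] [ 0.19 -0.43 -0.1 ]
STEP [24.4 -1.  94.5] [ 0.19 -0.43 -0.1 ]
STEP [ 32.8  -1.1 126.4] [ 0.19 -0.43 -0.1 ]
STEP [ 33.4  -1.1 128.8] [ 0.19 -0.43 -0.1 ]
```

Emit:
play_rows:
  steps: "0 -1 5 0.2 -0.4 -0.1 59;3 -1 14 0.2 -0.4 -0.1 59;6 -1 25 0.2 -0.4 -0.1 59;9 -1 36 0.2 -0.4 -0.1 59;12 -1 46 0.2 -0.4 -0.1 59;14 -1 56 0.2 -0.4 -0.1 59;17 -1 66 0.2 -0.4 -0.1 59;20 -1 77 0.2 -0.4 -0.1 59;23 -1 89 0.2 -0.4 -0.1 59;26 -1 101 0.2 -0.4 -0.1 59;29 -1 112 0.2 -0.4 -0.1 59;31 -1 120 0.2 -0.4 -0.1 59;32 -1 125 0.2 -0.4 -0.1 59;32 -1 125 0.2 -0.4 -0.1 59"

```text
t: 21.05
ee_pos: [0.4753, 0.0103, 0.1164]
tcp_rot: [-0.095, 2.877, 0.013]
ft_force: [-0.3, -0.5, -0.5]
width: 0.0588
```

```bash
python3 - <<'E'
from bench import robot
from h import *
s=robot.read_state(); T=pose(s); print((T[:3,3]+T[:3,:3]@TIPT).round(4),s["ft_force"],s["t"])
E
```

```text
[0.4714 0.0106 0.0173] [-0.28610116 -0.53814346 -0.46434277] 21.05
```

Emit:
play_rows:
  steps: "0.3 0 1 0 0 0 59;0.5 0 2 0 0 0 59;0.6 0 2.5 0 0 0 59;0.6 0 2.5 0 0 0 59"

```text
t: 21.45
ee_pos: [0.4759, 0.0101, 0.1148]
tcp_rot: [-0.095, 2.875, 0.012]
ft_force: [-0.4, 0.2, -0.8]
width: 0.0594
```

```bash
python3 - <<'E'
from bench import robot
from h import *
s=robot.read_state(); T=pose(s); print((T[:3,3]+T[:3,:3]@TIPT).round(4),s["ft_force"],s["t"])
E
```

```text
[0.4722 0.0104 0.0157] [-0.37584637  0.21932275 -0.80763318] 21.45
```

Emit:
play_rows:
  steps: "0.2 0 0.7 0 0 0 59;0.2 0 0.7 0 0 0 59;0.2 0 0.7 0 0 0 62;0.2 0 0.7 0 0 0 66;0.2 0 0.7 0 0 0 74;0.2 0 0.7 0 0 0 88;0.2 0 0.7 0 0 0 88;0.2 0 0.7 0 0 0 88;-2 0 -8 0 0 0 88;-8 0 -30 0 0 0 88;-16 0 -60 0 0 0 88;-27 0 -100 0 0 0 88;-40 0 -150 0 0 0 88;-53 0 -200 0 0 0 88;-53 0 -200 0 0 0 88;-53 0 -200 0 0 0 88"

```text
t: 23.05
ee_pos: [0.4753, 0.0099, 0.3238]
tcp_rot: [-0.095, 2.872, 0.011]
ft_force: [0.1, -0.6, -1.0]
width: 0.0879
```

```bash
python3 - <<'E'
from h import *
from bench import robot
s,f=snap('w13'); f=dict(f); p=cloud(f,s).reshape(-1,3)
for lo,hi in ((.078,.09),(.1,.2),(.162,.2)):
    q=p[(p[:,2]>lo)&(p[:,2]<hi)&(abs(p[:,0]-.472)<.05)&(abs(p[:,1]-.0093)<.06)]; print(lo,len(q),cv2.minAreaRect((q[:,:2]*1000).astype(np.float32)),"z",np.percentile(q[:,2],[50,95,99]))
E
```

```text
23.05 [0.4753 0.0099 0.3238] [-0.0948  2.8717  0.0106] [-0.29 -0.32  1.93  0.1   1.28 -1.94] [ 0.1 -0.6 -1. ] 0.0879
0.078 971 ((472.767822265625, 9.332096099853516), (46.62580871582031, 84.28955841064453), 3.7905571460723877) z [0.0823825  0.08483054 0.08559319]
0.1 2154 ((470.80828857421875, 11.244367599487305), (22.594234466552734, 63.9986572265625), 4.10935640335083) z [0.16632616 0.16965914 0.17031131]
0.162 1403 ((470.8239440917969, 11.026695251464844), (22.594234466552734, 62.09669876098633), 4.10935640335083) z [0.16816267 0.16987941 0.17040633]
```

View pics/w13.png

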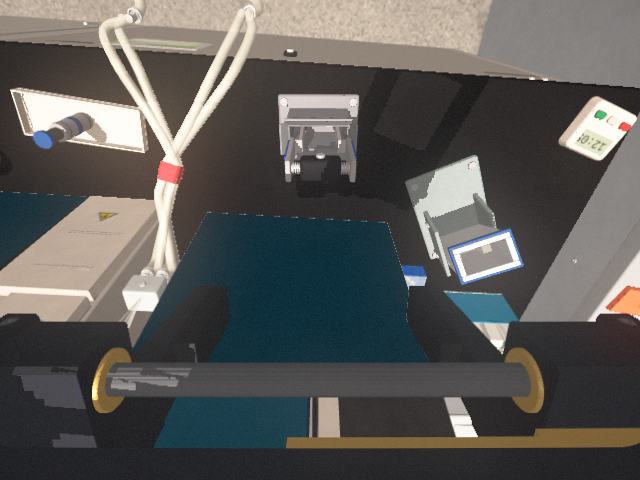

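The tongs stand home in the holder (320,150) with their top at 170 mm, as at the start. The cartridge stands in the tray at (65,130) and the well is empty. One last numeric check from the top camera, then I'll hand in.

```bash
python3 - <<'E'
from h import *
from bench import robot
f0=load("top"); f=robot.grab_frame("top"); p=cloud(dict(f)); p0=cloud(f0)
q=p[(abs(p[...,0]-.4926)<.05)&(abs(p[...,1]+.289)<.08)&(p[...,2]>.05)&(p[...,2]<.12)]; print("cartridge",len(q),q.mean(0),q[:,2].max())
for P in (p0,p): print([np.nanmean(P[r0:r1,c0:c1][P[r0:r1,c0:c1,2]>.012],0).round(4) for r0,r1,c0,c1 in ((265,295,420,446),(270,295,455,475),(240,266,408,428),(228,266,448,482))])
print(robot.read_state()["t"]); print(robot.close_job())
E
```

```text
cartridge 55 [ 0.4884048  -0.28922058  0.0739619 ] 0.08699772624056679
[array([ 0.471 , -0.4785,  0.0472]), array([ 0.4674, -0.5653,  0.0531]), array([ 0.55  , -0.4386,  0.0473]), array([ 0.5794, -0.5834,  0.0329])]
[array([ 0.471 , -0.4789,  0.0466]), array([ 0.4675, -0.5653,  0.0538]), array([ 0.5498, -0.4383,  0.0468]), array([ 0.5793, -0.5832,  0.033 ])]
23.15
the job is handed in; nothing more can be done
None
```

The job is done and handed in at 23.2 s. I drew the cartridge out of the well with the tongs, stood it upright in the tray, and put the tongs back in their holder, tips down.

- **Cartridge:** it stands near the middle of the tray. Its head top measured 81–84 mm just after release, against an expected 82 mm. The last top-camera reading gave up to 87 mm, but that view reads several mm high.
- **Tongs:** they stand upright in the holder with their top at 170 mm, the same as at the start, so they are fully home. They sit about 2 mm to the side (+y) of where they began.
- **Bystanders:** the jar, beaker and capped tube measured within 0.5 mm of their starting positions.
- **Forces:** the wrist force read under 6 N in every reading I took.
- **One small disagreement:** the gripper opening on the neck read about 46 mm instead of the expected 44 mm. The grip held throughout.

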